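# Set the room for the night on the bedside touch panel

## Task

Set the room for the night on the bedside control panel: pick up the stylus from the tray, rest its rubber tip for a moment on the blue moon tile, then for a moment on the green tick key to confirm. Touch nothing else on the screen, do not press hard on the glass, and keep the hand itself off the panel. Then lay the stylus back down flat inside the tray and leave everything else where it stands.

Things in the scene. Friction and masses are not known exactly. Their poses are not given: they have to be found in the camera images.
- panel: Black touch panel, 250 mm (its y) by 168 mm (its x), fixed; near edge towards the robot within 15 degrees. Origin: centre of its underside on the console, z up. The hard flat glass slopes 12 degrees, rising to the panel's +x (far) edge: 15 mm above the console at the near edge, 50 mm at the far one; glass height = 0.033 + 0.213 x (m, panel x). More than about 30 N is pressing hard.
- tile_moon: Square 40 mm blue tile with a yellow crescent moon, drawn on the glass. Origin: its centre on the glass surface; x, y point along the panel's, z vertical (the tile slopes with the glass). One of four 40 mm tiles in a row along the panel's y, 55 mm apart, 10 mm beyond the panel's middle; their order varies.
- tile_sun: Orange 40 x 40 mm tile with a white sun, in the same row. Origin: its centre on the glass. Not to be touched.
- tile_book: Teal 40 x 40 mm tile with a white open book, in the same row. Origin: its centre on the glass. Not to be touched.
- tile_bell: Purple 40 x 40 mm tile with a white bell, in the same row. Origin: its centre on the glass. Not to be touched.
- confirm_key (a point): Centre, on the glass surface, of the green key with a white tick, 56 mm (panel's y) by 32 mm (panel's x), at the near right corner of the screen seen from the robot; axes as the panel's. A dark-red cancel key with a white cross, same size, lies at the near left corner, 150 mm to the +y; a grey dimmer line lies between them.
- stylus: White flat-sided stylus with orange bands, 155 mm long, 35 to 60 g. Barrel 115 mm long, 17 wide, 18 high, centred on the origin, then a nose tapering over 34 mm and a black rubber tip. Origin: centre of the barrel's underside; balance point 15 mm ahead; x to the tip, z up. Lies on the tray floor, tip away from the robot within 30 degrees. Grip: 60 N.
- stylus_nib: Rubber tip of the stylus; origin: centre of the rubber ball (radius 5 mm) at the tip of the stylus: 92 mm ahead of the stylus origin along its x and 9 mm above the underside, on the barrel's axis. When the tip touches the glass this point is 5 mm from the glass surface.
- stylus_tail (a point): Centre of the flat tail end of the stylus: 57.5 mm behind the stylus origin along its x, on the barrel's axis.
- tray: Grey open valet tray, 240 mm (its x) by 170 mm (its y), fixed; rim 13 mm high and 6 mm thick, floor 6 mm above the console. Origin: centre of its underside.
- succulent: Succulent in a white pot, 76 mm wide, 110 mm tall, loose; origin under its centre. Leave alone.
- book: Closed blue book, 210 (its x) x 140 x 28 mm, loose; origin under its centre. Leave alone.
- tumbler: Empty glass tumbler, 72 mm wide, 95 mm tall, loose; origin under its centre. Leave alone.
- glasses_case: Dark-brown spectacles case, 65 x 160 (its y) x 36 mm, loose; origin under its centre. Leave alone.
Not all that is in view belongs to the job. There is more than one size of the stylus; the job needs the largest.

How it is judged (in metres and radians):
On the way, in this order (a step that is already met when the one before it is completed fails the run):
1. the tip of the held stylus rests on the moon tile for 0.1 s (contact force between stylus_nib and panel above 0.3 N and contact force between the fingers and stylus above 1 N and x of stylus_nib in the frame of tile_moon between -0.02 and 0.02 m and y of stylus_nib in the frame of tile_moon between -0.02 and 0.02 m), for 0.1 s.
2. then the tip of the held stylus rests on the green tick key for 0.1 s (contact force between stylus_nib and panel above 0.3 N and contact force between the fingers and stylus above 1 N and x of stylus_nib in the frame of confirm_key between -0.017 and 0.017 m and y of stylus_nib in the frame of confirm_key between -0.028 and 0.028 m), for 0.1 s.
At the end, for the whole second after the job is handed in: After both touches the stylus lies flat on the floor of the tray, tip and tail both inside the rim with their axis at most 20 mm above the console (15 mm when flat), released and at rest (x of stylus_tail in the frame of tray between -0.114 and 0.114 m and y of stylus_tail in the frame of tray between -0.079 and 0.079 m and x of stylus_nib in the frame of tray between -0.114 and 0.114 m and y of stylus_nib in the frame of tray between -0.079 and 0.079 m and z of stylus_nib in the frame of tray between 0.008 and 0.02 m and z of stylus_tail in the frame of tray between 0.008 and 0.02 m and linear speed of stylus below 0.02 m/s and contact force between the fingers and stylus below 0.1 N).
It fails at once if the stylus touched the screen or panel anywhere but the moon tile and the green tick key (2 mm margin) (contact force between stylus and panel above 0.5 N and not (x of stylus_nib in the frame of tile_moon between -0.022 and 0.022 m and y of stylus_nib in the frame of tile_moon between -0.022 and 0.022 m) and not (x of stylus_nib in the frame of confirm_key between -0.019 and 0.019 m and y of stylus_nib in the frame of confirm_key between -0.03 and 0.03 m)).
It fails at once if the stylus pressed hard on the glass (over 30 N) (contact force between stylus and panel above 30 N).
It fails at once if the hand or arm touched the panel (contact force between any of the fingers, the arm and panel above 1 N).
It fails at once if the succulent, book, tumbler or spectacles case was moved more than 20 mm or tipped (distance of any of succulent, book, tumbler, glasses_case from where it was at the start of the episode above 0.02 m or angle between any of succulent, book, tumbler, glasses_case's own z axis and vertical above 0.3 rad).
It also fails if it takes over 48 s, if anything falls off the work surface, if the arm or the gripper's body presses on something with over 40 N, if the wrist force passes 120 N, or if a joint passes its speed limit or range.

## Robot

A 6-joint arm with a two-finger parallel gripper is mounted at the origin on the work surface. World frame = base frame: x ahead of the robot, y to its left, z up, the work surface at z = 0. Lengths are in m, angles in degrees, forces in N, time in s.
With the tool pointing down it reaches from about 0.35 to 0.875 m from the base axis. Payload 4.2 kg.
Tool frame: the origin (TCP) lies midway between the tips of the shut fingers; the grasp point (between the pads) lies 19 mm behind it; z points along the fingers, y is the line along which they close (so a half turn about z gives the same grasp; the last joint's range is limited). The gripper opens to 87 mm and grips with 3 to 60 N. Pads are 19 mm wide; open, the fingers measure 117 mm over their backs; the gripper's body (75 mm by 190 mm) begins 51 mm behind the grasp point.
Start: joints at [89.416, 22.042, 0.453, 0, -68.411, -14.817], TCP at [0.166, 0.603, 0.223] pointing down, gripper open.
Joint ranges: [-179.83, 179.83], [-69.29, 118.12], [-61.27, 80.66], [-181.25, 117.63], [-171.15, -9.14], [-177.46, 177.46]. Speed limits (degrees/s): [159.86, 159.86, 180, 180, 180, 180].

## Interface

Orientations are given as [roll, pitch, yaw] about the fixed x, y, z axes, in that order (R = Rz(yaw) Ry(pitch) Rx(roll)).
In Python, from workcell import env gives the robot as it stands. The module is installed in compiled form; this text tells all that it offers. Calls block until the motion is done:
- env.goto(position, orientation): joint-space move of the TCP to a pose.
- env.move_straight(position, rotation=None, rate=0.15, force_limit=None): straight line of the TCP; rotation=None keeps the orientation; rate is the mean speed in m/s. With force_limit (N) it stops when the force on the tool has changed by that much, and returns True; else False.
- env.set_joints(angles): joint-space move.
- env.gripper_to(opening, grasp_force=None): opening from 0.0 (shut) to 1.0 (fully open); grasp_force is the grip in N (None keeps the last); returns when the fingers have stopped.
- env.dwell(seconds).
- env.inverse_kinematics(position, orientation): joint angles nearest the present ones, or None.
- env.read_state(): the state.
- env.grab_frame(name): name is "scene" or "side" or "wrist"; returns a dict with "image" (400x640x3 uint8, blue, green, red), "fx", "fy", "cx", "cy" (pixels), "position" and "orientation" of the camera in the world. Camera axes: x right, y up, looking along -z (the intrinsics and any distortion apply to the point x, -y, -z); pixel columns grow to the right and rows downward; lengths in m; the calibration is good to about 2 mm. A picture is of the moment at which its call begins. There is no depth.
A pose or a line that the arm cannot do raises env.Unreachable and nothing moves.
- env.close_job(): hands the job in; it is judged then, once.
Trained networks look in a picture, given as the dict that the camera call returned (one of the last four; its "shot" number tells which), for a name from the list of things; names that differ only in an ending like _2 or _b are one class to them, and where a whole thing is asked for, a point or a joint stands for the part that bears it (a point fixed in the world has none). Each returns a list of dicts, best first, with "score" (0 to 1); they miss things now and then, are a little off and sometimes report something else, mostly with a low value. They report only what shows in the picture. A call takes as long as a camera call. They do not tell look-alikes from the thing itself.
- env.search_frame(picture, thing): "xyz" ([x, y, z] in m, in world coordinates, good to about 4 mm: the middle of the surface that is visible of it).
- env.trace(picture, thing): "mask" (400x640 bool, what is visible of it).
The state is a dict: "clock": time; "joint_positions": joint angles; "qvel": joint speeds; "joint_torque": joint torques, N m; "position": TCP position; "tool_rot": TCP orientation; "force": force on the tool from outside, world axes, zero at the start; "wrist_torque": the same for the moment, N m; "opening": opening from 0.0 (shut) to 1.0 (fully open); "finger_force": force on a finger pad.
Only numpy, scipy, OpenCV 4.12 (cv2) and the standard library are available. Lean on these libraries where they do the work, as an engineer would, in place of code of your own. Each camera call takes 0.05 s, during which the arm holds its last target. There are 200 camera calls.

## Working session

There is one attempt and no reset: what is moved stays moved. The work goes in short steps, each a Python script; the robot and the scene stay as the last script left them, time stands still between calls to the robot, and variables do not carry over. Pictures are saved under pics/ and viewed, at most 10 in all, crops included, and the job is handed in when it is done.

```bash
mkdir -p pics; cat > h.py <<'E'
import numpy as np, cv2
from scipy.spatial.transform import Rotation as R
from workcell import env
E
python3 - <<'E'
from h import *
fs={}
for n in ("scene","side"):
    f=env.grab_frame(n); fs[n]=f; cv2.imwrite(f"pics/{n}0.png",f["image"])
    print(n,f["position"],f["orientation"],f["fx"],f["fy"],f["cx"],f["cy"],[k for k in f])
    for t in ("stylus","stylus_nib","tile_moon","confirm_key","panel","tray","tile_sun","tile_bell","tile_book","tumbler","succulent","book","glasses_case"):
        try: print(t,[(np.round(d["xyz"],3).tolist(),round(d["score"],2)) for d in env.search_frame(f,t)])
        except Exception as e: print(t,e)
print(env.read_state())
E
```

```text
scene [1.74119738 0.51094086 1.02733354] [ 52.99641716   1.22463675 112.54128349] 422.99662401539626 422.99662401539626 321.7805385535124 198.43255279927325 ['image', 'fx', 'fy', 'cx', 'cy', 'position', 'orientation', 'shot']
stylus [([0.754, 0.255, 0.013], 0.67), ([0.555, 0.211, 0.025], 0.65)]
stylus_nib []
tile_moon [([0.609, -0.417, 0.058], 0.74), ([0.577, -0.288, 0.034], 0.46)]
confirm_key []
panel [([0.607, -0.197, 0.028], 0.8)]
tray [([0.54, 0.219, 0.009], 0.84), ([0.607, -0.197, 0.032], 0.66)]
tile_sun [([0.768, 0.003, 0.068], 0.61)]
tile_bell [([0.574, -0.177, 0.04], 0.55)]
tile_book [([0.575, -0.289, 0.031], 0.65)]
tumbler [([0.765, 0.004, 0.07], 0.9)]
succulent [([0.609, -0.418, 0.057], 0.56)]
book [([0.486, 0.537, 0.026], 0.64), ([0.537, 0.217, 0.007], 0.6)]
glasses_case [([0.393, -0.492, 0.035], 0.93)]
side [-0.00725252 -0.8411042   1.01449419] [ 46.83047869   1.11058786 -37.10144024] 461.4523968221288 461.4523968221288 318.5960161889589 198.14064325696214 ['image', 'fx', 'fy', 'cx', 'cy', 'position', 'orientation', 'shot']
stylus [([0.554, 0.003, 0.016], 0.65), ([0.536, 
[... 605 characters left out ...]
7], 0.75)]
{'clock': 1.4, 'joint_positions': array([ 8.94179283e+01,  2.20404757e+01,  4.50994422e-01, -1.07954400e-03,
       -6.84109184e+01, -1.48162464e+01]), 'qvel': array([ 0.01004569, -0.03880816, -0.0868999 , -0.05494397, -0.1125462 ,
        0.04845465]), 'joint_torque': array([-3.30416206e-04, -3.90467691e+01,  1.87617803e+01,  4.22440901e+00,
        1.53317075e-02, -2.48875881e-05]), 'position': array([0.16592429, 0.60253568, 0.2225488 ]), 'tool_rot': array([ 1.79999357e+02,  8.68224862e-04, -1.53987154e+01]), 'force': array([ 1.1260423 ,  0.35028109, -0.11758904]), 'wrist_torque': array([-0.00583089, -0.0162013 , -0.03158222]), 'finger_force': 0.0, 'opening': 1.0000118292552502}
```

View pics/scene0.png

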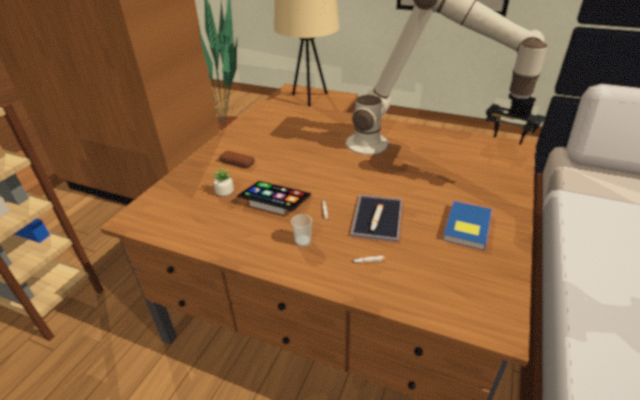

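View pics/side0.png

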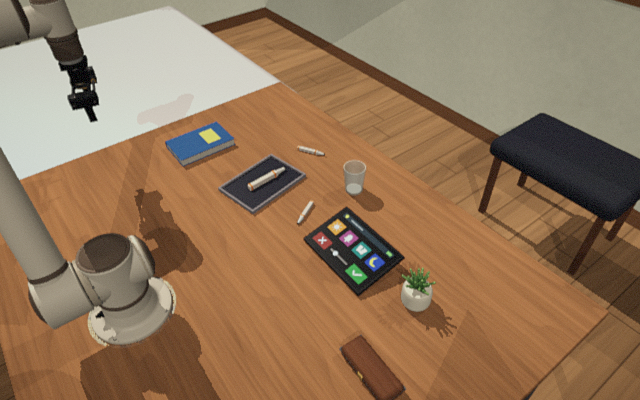

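Look-alikes, in side-view pixels: a stylus in the tray (266,179), a small one beside the panel (306,212) and a small one behind the tray (311,151). The largest is the one in the tray. The panel shows moon (375,262) and green tick (357,274). The two fixed cameras disagree by about 30 mm, so I'll use the wrist camera to decide which is right.

```bash
cat >> h.py <<'E'
def ray(f,uv):
    d=np.array([(uv[0]-f["cx"])/f["fx"],-(uv[1]-f["cy"])/f["fy"],-1.])
    return np.array(f["position"]),R.from_euler("xyz",f["orientation"],degrees=True).apply(d)
def onplane(f,uv,z):
    p,d=ray(f,uv); return p+d*(z-p[2])/d[2]
def proj(f,X):
    c=R.from_euler("xyz",f["orientation"],degrees=True).inv().apply(np.atleast_2d(X)-f["position"])
    return np.c_[f["cx"]-f["fx"]*c[:,0]/c[:,2], f["cy"]+f["fy"]*c[:,1]/c[:,2]]
E
python3 - <<'E'
from h import *
def look(n,pos,things):
    env.goto(pos,[180,0,0]); env.dwell(.3)
    f=env.grab_frame("wrist"); cv2.imwrite(f"pics/{n}.png",f["image"]); np.save(f"pics/{n}.npy",f,allow_pickle=True)
    print(n,f["position"],f["orientation"],f["fx"],f["cx"],f["cy"],env.read_state()["position"])
    for t in things: print(t,[(np.round(d["xyz"],3).tolist(),round(d["score"],2),np.round(proj(f,d["xyz"])[0]).tolist()) for d in env.search_frame(f,t)])
look("tray1",[.45,.2,.33],("stylus","stylus_nib","tray"))
look("panel1",[.48,-.2,.33],("tile_moon","tile_sun","tile_book","tile_bell","confirm_key","panel"))
print(env.read_state()["clock"])
a=cv2.imread("pics/tray1.png");b=cv2.imread("pics/panel1.png")
E
```

```text
tray1 [0.53425653 0.20101661 0.49316486] [-1.78655002e+01 -2.21282021e-02 -8.99366503e+01] 287.24932489202746 321.60913664343906 198.51780308059602 [0.44992631 0.200311   0.32984866]
stylus [([0.545, 0.208, 0.023], 0.83, [317.0, 99.0]), ([0.578, -0.232, 0.039], 0.75, [619.0, 75.0])]
stylus_nib []
tray [([0.542, 0.212, 0.012], 0.83, [315.0, 101.0]), ([0.552, -0.17, 0.036], 0.43, [569.0, 93.0])]
panel1 [ 0.5645242  -0.19878622  0.49341831] [-1.78445893e+01 -6.38121397e-03 -8.99095509e+01] 287.24932489202746 321.60913664343906 198.51780308059602 [ 0.48018902 -0.19951865  0.33001775]
tile_moon [([0.574, -0.292, 0.038], 0.69, [384.0, 99.0])]
tile_sun [([0.573, -0.123, 0.034], 0.87, [272.0, 100.0])]
tile_book [([0.577, -0.237, 0.04], 0.56, [348.0, 97.0])]
tile_bell [([0.577, -0.18, 0.041], 0.96, [309.0, 97.0]), ([0.539, 0.205, 0.011], 0.71, [73.0, 122.0])]
confirm_key [([0.577, -0.202, 0.035], 0.56, [324.0, 97.0]), ([0.579, -0.23, 0.037], 0.23, [343.0, 96.0])]
panel [([0.575, -0.208, 0.037], 0.98, [328.0, 99.0])]
5.8667
```

View pics/tray1.png

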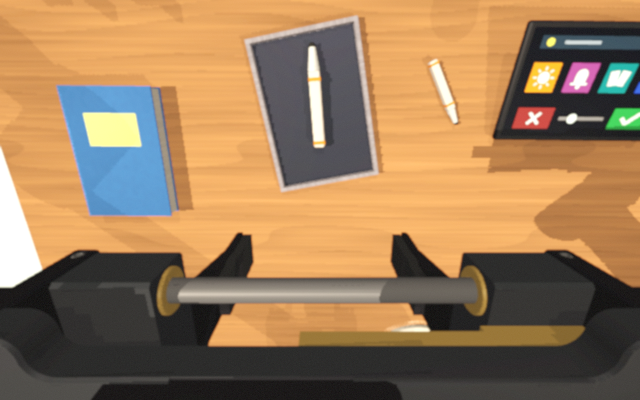

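View pics/panel1.png

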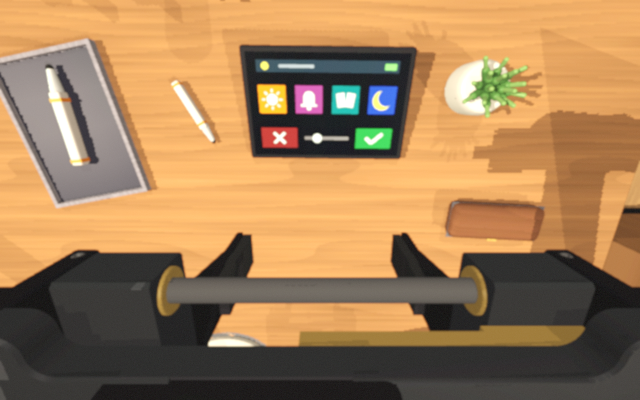

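The wrist views are clear. In tray1 the stylus tip is at (312,46), the tail at (319,147), and the tray corners are around (247,41), (358,17), (379,173) and (283,190). In panel1 the moon is at (382,100) and the tick at (373,139). Next I'll compute positions from these pixels and check the three cameras against each other.

```bash
python3 - <<'E'
from h import *
T=np.load("pics/tray1.npy",allow_pickle=True).item();P=np.load("pics/panel1.npy",allow_pickle=True).item()
S=env.grab_frame("side");C=env.grab_frame("scene")
rd=lambda a:np.round(a,4).tolist()
tc=np.array([onplane(T,u,.013) for u in [(247,41),(358,17),(379,173),(283,190)]])
print("tray W",rd(tc),rd(tc.mean(0)),[np.linalg.norm(tc[i]-tc[i-1]).round(3) for i in range(4)])
tc2=np.array([onplane(P,u,.013) for u in [(91,40),(149,188),(58,206)]]);print("tray from P",rd(tc2))
pc=np.array([onplane(P,u,z) for u,z in [((241,47),.05),((416,49),.05),((401,157),.015),((253,158),.015)]])
print("panel W",rd(pc),rd(pc.mean(0)),[np.linalg.norm(pc[i]-pc[i-1]).round(3) for i in range(4)])
for n,u in dict(moon=(382,100),sun=(272,100),tick=(373,139),cross=(279,138)).items():
    print(n,rd(onplane(P,u,.035 if n in("moon","sun") else .022)))
print("sty T",rd(onplane(T,(312.5,46),.015)),rd(onplane(T,(319,147),.02)))
print("tray S",rd([onplane(S,u,.013) for u in [(268,155),(305,178),(254,210),(220,183)]]))
print("panel S",rd([onplane(S,u,z) for u,z in [((349,209),.05),((403,256),.05),((361,291),.015),((305,240),.015)]]))
print("sty S",rd(onplane(S,(286,170),.015)),rd(onplane(S,(250,187),.015)))
print("tray C",rd([onplane(C,u,.013) for u in [(401,239),(352,233),(360,197),(404,199)]]))
print("panel C",rd([onplane(C,u,z) for u,z in [((289,213),.05),((240,200),.05),((310,193),.015)]]))
E
```

```text
tray W [[0.6264, 0.3123, 0.013], [0.6578, 0.1479, 0.013], [0.4254, 0.1027, 0.013], [0.395, 0.2678, 0.013]] [0.5261, 0.2077, 0.013] [np.float64(0.236), np.float64(0.167), np.float64(0.237), np.float64(0.168)]
tray from P [[0.6578, 0.1453, 0.013], [0.4286, 0.1007, 0.013], [0.3952, 0.2679, 0.013]]
panel W [[0.6423, -0.087, 0.05], [0.6402, -0.3298, 0.05], [0.4836, -0.3317, 0.015], [0.4816, -0.0841, 0.015]] [0.5619, -0.2082, 0.0325] [np.float64(0.164), np.float64(0.243), np.float64(0.16), np.float64(0.248)]
moon [0.5734, -0.29, 0.035]
sun [0.5731, -0.1239, 0.035]
tick [0.514, -0.282, 0.022]
cross [0.5153, -0.1301, 0.022]
sty T [0.6194, 0.2145, 0.015] [0.4703, 0.205, 0.02]
tray S [[0.6154, 0.311, 0.013], [0.645, 0.1285, 0.013], [0.4317, 0.1035, 0.013], [0.4094, 0.2829, 0.013]]
panel S [[0.6407, -0.1034, 0.05], [0.6391, -0.331, 0.05], [0.4938, -0.3295, 0.015], [0.4827, -0.0961, 0.015]]
sty S [0.6175, 0.2005, 0.015] [0.4764, 0.2017, 0.015]
tray C [[0.6255, 0.3259, 0.013], [0.6577, 0.1551, 0.013], [0.4429, 0.1138, 0.013], [0.3936, 0.2799, 0.013]]
panel C [[0.6766, -0.0842, 0.05], [0.6729, -0.2958, 0.05], [0.4919, -0.0827, 0.015]]
```

The wrist data agrees with the known sizes: tray 237×167 mm and sun to moon 166 mm (expected 165). That puts the panel centre at (0.562, -0.208) with yaw near 0. Now a close look from above the stylus.

```bash
python3 - <<'E'
from h import *
env.goto([.47,.208,.2],[180,0,3.6]); env.dwell(.3)
f=env.grab_frame("wrist"); np.save("pics/cl.npy",f,allow_pickle=True)
m=[d for d in env.trace(f,"stylus")]
print(len(m),[d["score"] for d in m])
k=m[0]["mask"]; np.save("pics/clm.npy",k)
pts=np.array([onplane(f,(u,v),.018)[:2] for v,u in np.argwhere(k)])
(c,s,a)=cv2.minAreaRect(pts.astype(np.float32)*1000); print(c,s,a,k.sum())
q=pts-pts.mean(0); e=np.linalg.svd(q,full_matrices=False)[2][0]; e*=np.sign(e[0])
t=q@e; print(pts.mean(0),np.degrees(np.arctan2(e[1],e[0])),t.min(),t.max())
im=f["image"].copy(); v,u=np.where(k); 
im=im[max(v.min()-40,0):v.max()+40,max(u.min()-100,0):u.max()+100]
cv2.imwrite("pics/crop1.png",cv2.resize(im,None,fx=2,fy=2)); print(u.min(),u.max(),v.min(),v.max(),env.read_state()["clock"])
E
```

```text
2 [0.7, 0.26]
(553.9923095703125, 12.298238754272461) (103.87924194335938, 16.81461524963379) 29.020034790039062 1148
[0.55949675 0.01524875] 28.770503469103982 -0.058183897373935645 0.04569268369825095
476 507 73 158 7.9417
```

View pics/crop1.png

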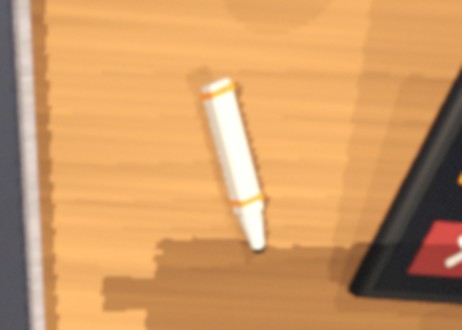

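The crop shows the network picked the small 104 mm stylus at (490,115), which is the look-alike. I'll segment the one inside the tray instead, using the same stored frame.

```bash
python3 - <<'E'
from h import *
f=np.load("pics/cl.npy",allow_pickle=True).item()
im=f["image"]; 
roi=np.zeros(im.shape[:2],np.uint8)
poly=proj(f,[[.60+.04,.30,.013],[.645,.155,.013],[.43,.113,.013],[.405,.26,.013]]).astype(int)
cv2.fillPoly(roi,[poly],1)
hsv=cv2.cvtColor(im,cv2.COLOR_BGR2HSV)
k=((im.max(2)>150)&(roi>0)).astype(np.uint8)
n,l,s,_=cv2.connectedComponentsWithStats(k); i=1+s[1:,4].argmax(); k=l==i; print(s[i])
def fit(z):
    p=np.array([onplane(f,(u,v),z)[:2] for v,u in np.argwhere(k)])
    q=p-p.mean(0); e=np.linalg.svd(q,full_matrices=False)[2][0]; e*=np.sign(e[0]); t=q@e
    c,sz,a=cv2.minAreaRect((p*1000).astype(np.float32))
    print(z,np.round(e,4),np.degrees(np.arctan2(e[1],e[0])).round(2),"tail",(p.mean(0)+e*t.min()).round(4),"tip",(p.mean(0)+e*t.max()).round(4),np.round(sz,1))
fit(.02);fit(.024)
o=im.copy(); o[k]=(0.5*o[k]+[0,0,127]).astype(np.uint8)
y0=max(s[i,1]-40,0);cv2.imwrite("pics/crop2.png",cv2.resize(np.hstack([a[y0:s[i,1]+s[i,3]+40,s[i,0]-80:s[i,0]+s[i,2]+80] for a in (im,o)]),None,fx=1.5,fy=1.5))
E
```

```text
[ 315   43   18  137 2115]
0.02 [0.9972 0.0746] 4.28 tail [0.4693 0.2049] tip [0.6186 0.2161] [149.7  19.6]
0.024 [0.9972 0.0746] 4.28 tail [0.4703 0.205 ] tip [0.6179 0.2161] [148.   19.4]
```

View pics/crop2.png

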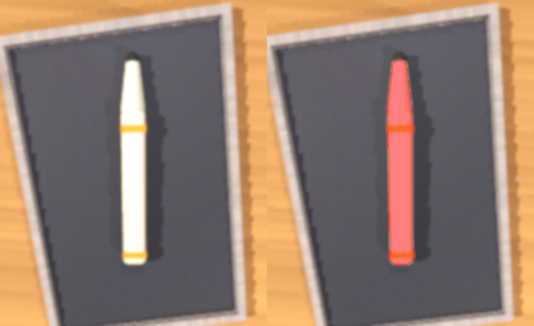

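The crop confirms it: about 150 mm of white barrel plus a black tip, lying in the tray at yaw 4.3°. I'll grip it 10 mm ahead of its origin, lift and check the tip.

```bash
cat >> h.py <<'E'
YAW=4.28; e=np.array([np.cos(np.radians(YAW)),np.sin(np.radians(YAW)),0])
G=np.array([.4698,.205,0])+e*.0675
def tcp_for(nib,rot,off): return np.array(nib)-R.from_euler("xyz",rot,degrees=True).apply(off)
E
python3 - <<'E'
from h import *
off=[.082,0,-.005]; rot=[180,45,-25]
for n in ([.573,-.2905,.06],[.573,-.2905,.035],[.514,-.283,.025]): print(env.inverse_kinematics(tcp_for(n,rot,off),rot))
env.gripper_to(.6)
env.goto(G+[0,0,.08],[180,0,YAW])
print(env.move_straight(G+[0,0,.010],rate=.08,force_limit=15), env.read_state()["position"])
env.gripper_to(0,60); s=env.read_state(); print(s["opening"],s["finger_force"],s["position"])
env.move_straight(G+[0,0,.16],rate=.12); env.dwell(.2)
f=env.grab_frame("wrist"); np.save("pics/held.npy",f,allow_pickle=True)
s=env.read_state(); Rr=R.from_euler("xyz",s["tool_rot"],degrees=True)
nib=s["position"]+Rr.apply(off); px=proj(f,nib)[0]; print("nib px",px,s["opening"],s["finger_force"],s["force"],s["clock"])
im=f["image"].copy(); cv2.circle(im,tuple(px.round().astype(int)),4,(0,0,255),1)
x,y=px.astype(int); im=im[max(y-100,0):y+200,x-150:x+150]
cv2.imwrite("pics/held.png",cv2.resize(im,None,fx=2,fy=2)); print(x,y)
E
```

```text
[ -15.05540044   47.44518797   20.16324209   -7.34233397 -107.15099562
   80.75662311]
[ -15.05317804   48.82012943   19.13979702   -7.25677736 -104.77179255
   81.07153601]
[-15.67658561  44.64039126   8.02843775  -6.64222036 -97.95403045
  82.45497838]
False [0.53755479 0.21032083 0.01053807]
0.18850261322322615 60.00031113624573 [0.53712479 0.20999758 0.01005669]
nib px [322.4845217  110.57138772] 0.18755725856483424 59.99968349933624 [-0.58485746  0.6060497  -0.4169429 ] 12.7917
322 110
```

View pics/held.png

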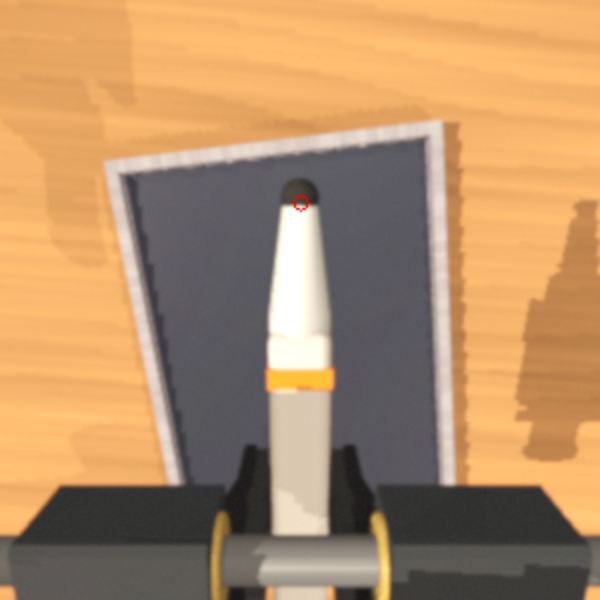

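The held tip shows about 5 px (4 mm) ahead of the prediction, so I'll use a nib offset of 86 mm. Next is the moon touch.

```bash
cat >> h.py <<'E'
OFF=[.086,0,-.005]; ROT=[180,45,-25]
def touch(x,y,zg,lift=.06):
    env.goto(tcp_for([x,y,zg+.04],ROT,OFF),ROT); env.dwell(.3)
    f0=env.read_state()["force"]
    hit=env.move_straight(tcp_for([x,y,zg-.006],ROT,OFF),rate=.025,force_limit=3)
    def nib():
        s=env.read_state(); return s["position"]+R.from_euler("xyz",s["tool_rot"],degrees=True).apply(OFF),s["force"]-f0,s["clock"]
    print("hit",hit,nib()); env.dwell(.3); print(nib(),"zg",zg)
    return hit
E
python3 - <<'E'
from h import *
touch(.573,-.2905,.0351)
f=env.grab_frame("side"); 
cv2.imwrite("pics/t1.png",cv2.resize(f["image"][180:330,260:460],None,fx=3,fy=3))
E
```

```text
hit True (array([ 0.57214689, -0.29020927,  0.03707808]), array([0.63990575, 0.65709899, 3.7178247 ]), 16.2083)
(array([ 0.57196603, -0.29014626,  0.0368203 ]), array([0.67904802, 0.41454894, 5.49181745]), 16.5083) zg 0.0351
```

View pics/t1.png

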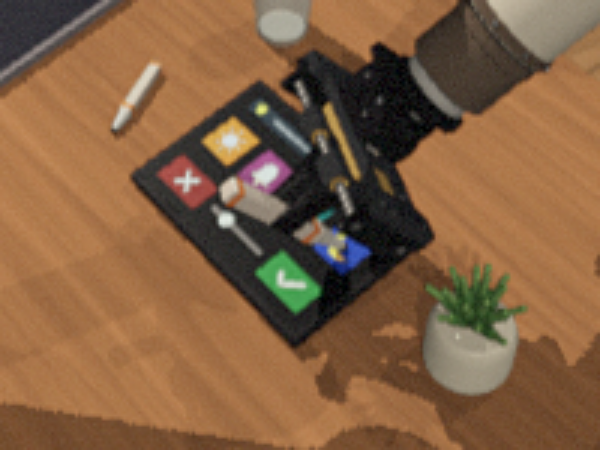

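The tip is on the blue tile at about (340,248) in the crop, with 5 N of contact and the hand well above the glass. Now lift, touch the tick, and check the stylus in the hand afterwards.

```bash
python3 - <<'E'
from h import *
def up(x,y,z): env.move_straight(tcp_for([x,y,z],ROT,OFF),rate=.08)
up(.573,-.2905,.075)
touch(.514,-.283,.0228)
up(.514,-.283,.09)
s=env.read_state(); print(s["opening"],s["finger_force"])
f=env.grab_frame("wrist"); px=proj(f,s["position"]+R.from_euler("xyz",s["tool_rot"],degrees=True).apply(OFF))[0]; print(px)
im=f["image"].copy(); cv2.circle(im,tuple(px.round().astype(int)),4,(0,0,255),1)
x,y=px.astype(int); cv2.imwrite("pics/t2.png",cv2.resize(im[max(y-100,0):y+200,x-150:x+150],None,fx=2,fy=2))
E
```

```text
hit True (array([ 0.51312633, -0.28274743,  0.02449563]), array([0.88608355, 0.42320658, 4.43382006]), 19.2167)
(array([ 0.51298884, -0.28261699,  0.02428217]), array([-0.14789024, -0.14753007,  5.68486623]), 19.5167) zg 0.0228
0.18624846082568702 59.999855160713196
[321.89433389 100.98705056]
```

View pics/t2.png

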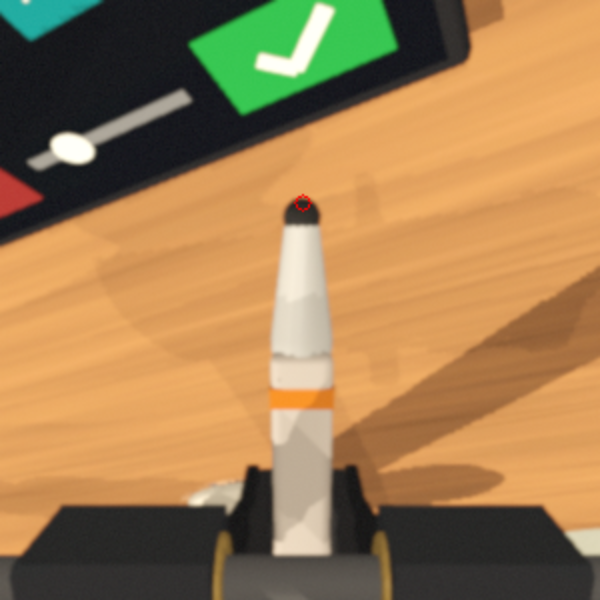

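The grip is unchanged and both touches made contact on target at 5–6 N. Now I'll put the stylus back in the tray.

```bash
python3 - <<'E'
from h import *
env.goto(G+[0,0,.14],[180,0,YAW]); env.dwell(.2)
env.move_straight(G+[0,0,.04],rate=.12)
print(env.move_straight(G+[0,0,.010],rate=.04,force_limit=6),env.read_state()["position"])
env.gripper_to(.6); env.move_straight(G+[0,0,.12],rate=.12); 
env.goto([.45,.2,.25],[180,0,0]); env.dwell(.2)
f=env.grab_frame("wrist"); cv2.imwrite("pics/end.png",f["image"]); print(env.read_state()["clock"])
E
```

```text
True [0.53655349 0.20967461 0.01002961]
27.0667
```

View pics/end.png

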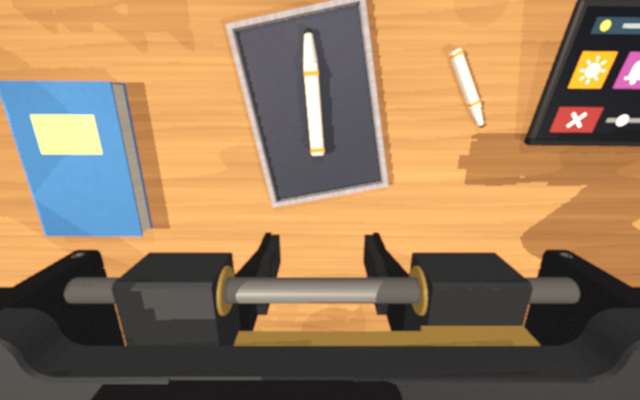

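The stylus lies flat in the tray, tip at (308,32) and tail at (317,155), and the hand is clear of it.

```bash
python3 -c "
from h import *
print(env.close_job())"
```

```text
the job is handed in; nothing more can be done
None
```

The job is handed in: the stylus tip rested on the moon tile, then on the green tick key, at about 5–6 N each, and the stylus is back flat in the tray at about 27 s of the 48 s allowed; no verdict was returned.

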